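# Open a dental articulator on its kickstand and hold the upper frame upright

### The arm

A 6-joint arm with a two-finger parallel gripper is mounted at the origin on a cart in front of the work surface, level with it; the furniture and walls round the work are solid. World frame = base frame: x ahead of the robot, y to its left, z up, the work surface at z = 0. Lengths are in m, angles in rad, forces in N, time in s.
With the tool pointing down it reaches from about 0.275 to 0.875 m from the base axis. Payload 12.5 kg.
Tool frame: the origin (TCP) lies at the very end of the fingers, on their centre line; the grasp point (between the pads) lies 19 mm behind it; y points along the fingers, x is the direction in which the jaws open and shut, and the axes are right-handed (so a half turn about y gives the same grasp; the last joint's range is limited). The gripper opens to 85 mm and grips with 20 to 120 N. Pads are 22 mm wide; open, the fingers measure 114 mm over their backs; the gripper's body (76 mm by 85 mm) begins 54 mm behind the grasp point. The pads swing forward as they close: fully open they stand 13 mm farther back than shut.
Start: joints at [1.143, 0.351, 1.652, -0, 1.139, -0.085], TCP at [0.185, 0.518, 0.231] pointing down, gripper open.
Joint ranges: [-2.75, 2.75], [-0.79, 2.1], [0.01, 2.65], [-1.57, 4.71], [0.07, 3.14], [-2.87, 2.87]. Speed limits (rad/s): [2.22, 2.22, 2.79, 3.14, 3.14, 3.14].

### API

Orientations are given as a unit quaternion [w, x, y, z].
In Python, from station import bot, optics gives the robot as it stands.
- The arm moves only by the tool play_rows, never from a script. Its arguments are lists of equal length, an entry for each row: "hand": the opening, from -1 (shut) to 1 (fully open), so that 0 is half open; "dp": the shift along the tool's x, y, z in m, a list of three; "turn": the turn, a rotation vector about the tool's x, y, z in units of 6 degrees (1.0 is 6 degrees), a list of three. In form: {"hand": [hand, ...], "dp": [[tx, ty, tz], ...], "turn": [[rx, ry, rz], ...]}. A call has 1 to 5 rows; each row shifts and turns the commanded pose from where the row before left it, along the tool's axes as they then stand; what a row does not reach is not made up. A row lasts 1/10 s, in which the tool goes at most 50 mm and 8.59 degrees, less where a joint would pass 70% of its speed; a pose out of reach is approached as far as the arm can. A call with a gripper value outside its range is refused whole. The fingers move at their own pace and stop on an object; "squeeze" is the grip in N (left out, the last holds). Time passes only in rows, so rows that do not move let the fingers close. It gives the time, the measured TCP pose, the force and the opening at its end, in the units of the state.
- bot.sense(): the state, without advancing time (a new reading comes with each control period).
- optics.snapshot(name): name is "side" or "top" or "wrist"; returns the picture (384x512x3 uint8, red, green, blue); there is no depth.
- optics.camera_model(name): a dict with "mtx" (3x3 intrinsics, pixels), "R" (3x3) and "t" (3): a world point X has camera coordinates R X + t. Camera axes: x right, y down, z forward; pixel columns grow to the right and rows downward; lengths in m; the calibration is good to about 2 mm. A picture is of the moment at which its call begins: read the wrist's pose just before it. camera_model takes no time and is no camera call; for the wrist camera it gives the pose at the moment of the call.
- bot.finish_job(): hands the job in, once; it reports no verdict.
The state is a dict: "time": time; "qpos": joint angles; "joint_velocities": joint speeds; "joint_efforts": joint torques, N m; "eef_pos": TCP position; "tool_rot": TCP orientation; "ft_force": force on the tool from outside, world axes, zero at the start; "moment": the same for the moment, N m; "opening": finger opening in m.
Only numpy, scipy, OpenCV 4.12 (cv2) and the standard library are available. Lean on these libraries where they do the work, as an engineer would, in place of code of your own. Each camera call takes 0.05 s, during which the arm holds its last target.

### The job

Get the articulator ready for the mounting plaster: flip the wire kickstand at its back all the way down, past the pull of its springs, so that it cannot tip over backwards. Then swing the upper frame gently open, without letting it drop or slam, until it stands upright, and finish while still holding it there, not letting it lean on its rear stop. Keep the articulator standing on its feet about where it is, and leave the cup, the cast and the brush alone.

Things in the scene. Friction and masses are not known exactly. Their poses are not given: they have to be found in the camera images.
- articulator: dental articulator, loose, about 0.7 kg, 114 long (x) x 83 wide (y) x 86 mm high closed: two grey metal frames with yellow-white tooth casts, hinged at the rear. Origin on the bench under its middle; -x front (front teeth, narrow tongues), +x rear (two posts), z up. Feet: two rear (x +47, y +-30 mm), one front (x -41). Axle of the upper frame: parallel to y at x +47, z 58 mm; its hubs reach y +-35
- upper_frame: the articulator's upper frame with its cast, about 0.3 kg, turning about the axle; its origin lies at the articulator's origin when closed and turns about the axle with it. Its upper cast spans x -30 to +17, y +-25, z 45 to 61 mm (closed), the flat frame lies above at z 63 to 67 mm. It takes about 2 N at the front to lift it
- upper_hinge (a joint): angle of the upper frame: 0 closed, grows as its front rises and swings back, 1.57 upright, 1.745 leaning back on its stop. The axle turns freely: let go, the frame falls shut, or back onto the stop when past upright
- clamp_knobs (a point): midpoint between the two dark domed knobs (balls, 13 mm) of the pin clamp on the front end of the upper frame's tongue; articulator frame, closed: x -49, y 0, z 65 mm. The knobs' outer ends are 41 mm apart along y, so a pinch across them lets the frame swing like on a pivot. Nothing lies under them down to z 8 mm. Just behind, at x -43, the front pin stands up to z 86 mm. Upright, the knobs are at z 154 mm
- kickstand (a joint): angle of the kickstand: 0 folded up, grows as it swings to the rear and down, 2.06 fully down, its foot at the bench. Two springs pull it back up below about 1.03 (dead centre) and down beyond; about 1 N at its bar moves it. Folded up, it also blocks the upper frame from opening past about 1.25
- kickstand_bar (a point): middle of the kickstand's foot bar: black rubber sleeve, 10 mm thick, 62 mm long, parallel to the articulator's y, between the two 5 mm wire legs (y +-46 mm) of a U-shaped bail. It moves at radius 62 mm about the pivot (articulator frame x +57, z 30 mm): folded up at x +52, z 92 mm, 25 mm above the rear of the upper frame and free in front; down at x +114, z 5 mm
- mix_cup: grey rubber mixing cup, 67 mm across, 56 mm high, origin under its middle; to be left alone
- tan_cast: tan plaster cast with teeth, 54 x 58 x 34 mm, origin under its middle; to be left alone
- brush: purple nail brush, 30 x 85 x 55 mm, origin under its middle; to be left alone
Not all that is in view belongs to the job. Of the things that look like the articulator, the larger one is meant.

How it is judged:
On the way, in this order (a step that is already met when the one before it is completed fails the run):
1. the kickstand is fully down while the upper frame is still closed (value of joint kickstand above 1.95 rad and value of joint upper_hinge below 0.15 rad), for 0.2 s.
2. the upper frame stands upright with the kickstand down (value of joint kickstand above 1.95 rad and value of joint upper_hinge above 1.38 rad), for 0.2 s.
At the end, for the whole second after the job is handed in: The kickstand is fully down (over 1.95 rad), the upper frame is upright (1.38 to 1.70 rad, clear of its rear stop) with the fingers holding it (over 1 N), and the articulator stands still and level (within 0.05 rad, not lifted) within 50 mm of where it was (all of step 2 and value of joint upper_hinge below 1.7 rad and contact force between the fingers and upper_frame above 1 N and angle between articulator's own z axis and vertical below 0.05 rad and height (world z) of articulator below 0.004 m and distance of articulator from where it was at the start of the episode below 0.05 m and linear speed of articulator below 0.02 m/s); the arm keeps its last pose, push and grip.
It fails at once if the articulator is tipped or lifted off the bench (angle between articulator's own z axis and vertical above 0.2 rad or height (world z) of articulator above 0.025 m).
It fails at once if the upper frame is flung open, dropped or slammed (velocity of joint upper_hinge above 3 rad/s or velocity of joint upper_hinge below -3 rad/s).
It fails at once if the mixing cup, the tan cast or the nail brush is disturbed (distance of any of mix_cup, tan_cast, brush from where it was at the start of the episode above 0.03 m).
It also fails if it takes over 51 s, if anything falls off the work surface, if the arm or the gripper's body presses on something with over 40 N, if the wrist force passes 120 N, or if a joint passes its speed limit or range.

## Working session

There is one attempt and no reset: what is moved stays moved. The work goes in short steps, Python scripts to look and compute and a tool call to move; the robot and the scene stay as the last step left them, time stands still between calls to the robot, and variables do not carry over. Pictures are saved under pics/ and viewed, and the job is handed in when it is done.

Besides the shell and the picture viewer there is one more tool, called after ">>>" by a JSON object that holds its "fn" and its "kwargs", one argument or row to a line. play_rows: Moves the arm, as the interface text tells. Its arguments: {"type":"object","properties":{"hand":{"type":"array","items":{"type":"number"}},"dp":{"type":"array","items":{"type":"array","items":{"type":"number"}}},"turn":{"type":"array","items":{"type":"array","items":{"type":"number"}}},"squeeze":{"type":"number"}},"required":["hand","dp","turn"]}

```bash
ls; mkdir -p pics; cat > h.py <<'E'
import numpy as np, cv2
from station import bot, optics
def save(cam,name,crop=None,scale=1):
    im=optics.snapshot(cam)
    cv2.imwrite('pics/'+name+'_raw.png',im[:,:,::-1])
    return im
E
python3 - <<'E'
from h import *
s=bot.sense(); print({k:np.round(v,3) for k,v in s.items()})
for c in ['side','top','wrist']:
    m=optics.camera_model(c); save(c,'a_'+c); print(c,np.round(m['mtx'],1).tolist(),np.round(m['R'],3).tolist(),np.round(m['t'],3), 'pos',np.round(-np.array(m['R']).T@m['t'],3))
E
```

```text
pics
{'time': np.float64(0.0), 'qpos': array([ 1.143,  0.351,  1.652,  0.   ,  1.139, -0.085]), 'joint_velocities': array([ 0.001, -0.001,  0.001,  0.001, -0.001,  0.   ]), 'joint_efforts': array([-0.0000e+00, -5.0610e+01, -2.9141e+01, -0.0000e+00,  5.0000e-03,
        0.0000e+00]), 'eef_pos': array([0.185, 0.518, 0.231]), 'tool_rot': array([-0.578,  0.578,  0.407, -0.408]), 'ft_force': array([-0.584,  0.315, -0.343]), 'moment': array([ 0.044, -0.017, -0.013]), 'opening': np.float64(0.085)}
side [[465.0, 0.0, 260.3], [0.0, 465.0, 194.2], [0.0, 0.0, 1.0]] [[0.851, -0.525, -0.005], [-0.233, -0.369, -0.9], [0.471, 0.767, -0.436]] [-0.384  0.19   0.829] pos [-0.02  -0.768  0.531]
top [[361.5, 0.0, 256.2], [0.0, 361.5, 192.1], [0.0, 0.0, 1.0]] [[-0.029, -0.999, 0.022], [-0.991, 0.026, -0.128], [0.127, -0.025, -0.992]] [-0.013  0.469  1.04 ] pos [3.320e-01 1.000e-03 1.091e+00]
wrist [[287.9, 0.0, 257.2], [0.0, 287.9, 193.3], [0.0, 0.0, 1.0]] [[0.336, 0.942, -0.001], [0.891, -0.318, 0.324], [0.305, -0.11, -0.946]] [-0.551 -0.044  0.381] pos [0.108 0.546 0.374]
```

View pics/a_top_raw.png

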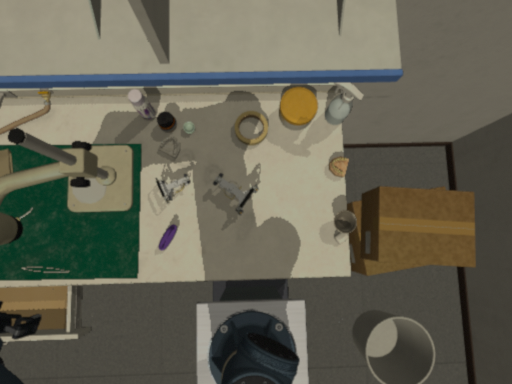

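View pics/a_side_raw.png

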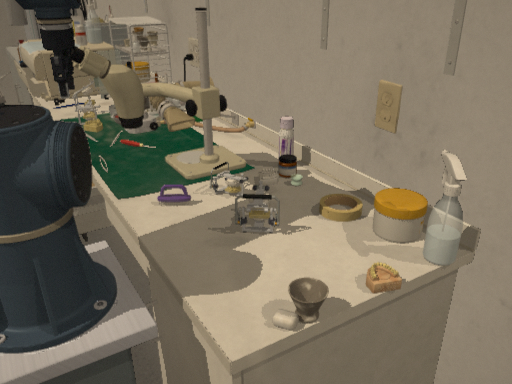

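View pics/a_wrist_raw.png

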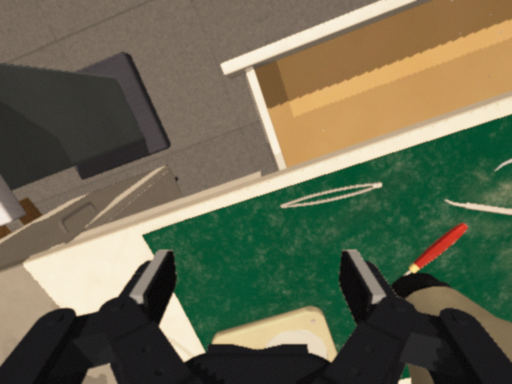

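```bash
python3 - <<'E'
import cv2,numpy as np
a=cv2.imread('pics/a_top_raw.png')[150:250,140:280]; b=cv2.imread('pics/a_side_raw.png')[155:245,190:310]
a=cv2.resize(a,None,fx=5.5,fy=5.5,interpolation=cv2.INTER_CUBIC); b=cv2.resize(b,None,fx=6.5,fy=6.5,interpolation=cv2.INTER_CUBIC)
cv2.imwrite('pics/b_top.png',a);cv2.imwrite('pics/b_side.png',b)
E
```

```text
(no output)
```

View pics/b_top.png

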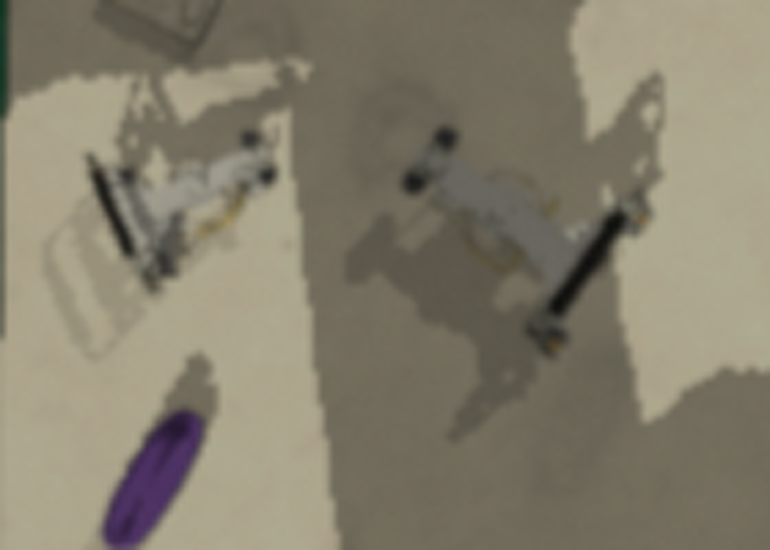

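View pics/b_side.png

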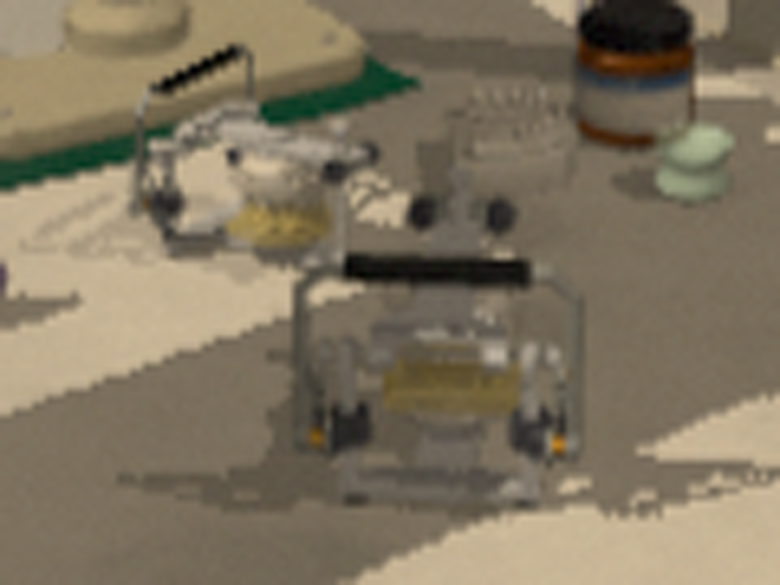

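```bash
cat >> h.py <<'E'
def proj(m,P):
    P=np.atleast_2d(P); c=P@np.array(m['R']).T+m['t']; u=c@np.array(m['mtx']).T; return u[:,:2]/u[:,2:]
def ray(m,uv,z):
    d=np.array(m['R']).T@np.linalg.inv(m['mtx'])@np.array([*uv,1]); o=-np.array(m['R']).T@m['t']
    return o+d*(z-o[2])/d[2]
E
cat > fit.py <<'E'
from h import *
from scipy.optimize import least_squares
T=optics.camera_model('top');S=optics.camera_model('side')
t=lambda u,v:(u/5.5+140-.4,v/5.5+150-.4); s=lambda u,v:(u/6.5+190-.4,v/6.5+155-.4)
bt=[t(622,215),t(557,310)]; kt=[t(446,138),t(415,182)]; bs=[s(345,268),s(530,270)]; ks=[s(424,213),s(499,215)]
for p,z in [(bt[0],.094),(bt[1],.094),(kt[0],.066),(kt[1],.066)]: print(np.round(ray(T,p,z),4))
for p,z in [(bs[0],.092),(bs[1],.092),(ks[0],.065),(ks[1],.065)]: print(np.round(ray(S,p,z),4))
L=np.array([[.052,0,.092],[-.049,0,.065]])
Ymid=np.array
def W(q,P): c,si=np.cos(q[2]),np.sin(q[2]); return np.stack([q[0]+c*P[:,0]-si*P[:,1],q[1]+si*P[:,0]+c*P[:,1],P[:,2]],1)
# sign of y for points: left/right assigned below
def pts(sg): return np.array([[.052,sg*.031,.092],[.052,-sg*.031,.092],[-.049,sg*.0145,.065],[-.049,-sg*.0145,.065]])
def res(q,sgt,sgs,which='ts'):
    r=[]
    if 't' in which: r.append(proj(T,W(q,pts(sgt)))-np.array(bt+kt))
    if 's' in which: r.append(proj(S,W(q,pts(sgs)))-np.array(bs+ks))
    return np.concatenate(r).ravel()
if __name__=='__main__':
  for sgt in (1,-1):
   for sgs in (1,-1):
    for w in ('ts','t','s'):
      o=least_squares(res,[.46,.05,-.6 ],args=(sgt,sgs,w)); print(sgt,sgs,w,o.cost,np.round(o.x,4)); 
      if o.cost<20: print(np.round(o.fun.reshape(-1,2),1).tolist())
E
python3 fit.py
```

```text
[ 0.4698 -0.0146  0.094 ]
[0.4225 0.0194 0.094 ]
[0.5166 0.0756 0.066 ]
[0.4938 0.0921 0.066 ]
[0.4182 0.018  0.092 ]
[ 0.4691 -0.0159  0.092 ]
[0.4922 0.0907 0.065 ]
[0.5144 0.0746 0.065 ]
1 1 ts 957.8264401710156 [ 0.4765  0.0454 -2.2292]
1 1 t 0.43919218801678583 [ 0.4768  0.0444 -2.1963]
[[0.4, -0.5], [-0.3, 0.5], [0.0, -0.1], [-0.1, 0.1]]
1 1 s 954.2385811831396 [ 0.4776  0.0479 -2.2805]
1 -1 ts 1.2799375909966355 [ 0.4757  0.0444 -2.1991]
[[0.4, -0.1], [-0.4, 0.9], [0.1, 0.2], [-0.1, 0.4], [0.2, -0.6], [0.4, -0.1], [-0.2, -0.3], [0.5, -0.3]]
1 -1 t 0.43919218801678583 [ 0.4768  0.0444 -2.1963]
[[0.4, -0.5], [-0.3, 0.5], [0.0, -0.1], [-0.1, 0.1]]
1 -1 s 0.21028015088704524 [ 0.4743  0.0431 -2.2007]
[[-0.1, -0.3], [0.2, 0.3], [-0.4, -0.0], [0.3, 0.0]]
-1 1 ts 1521.283446033483 [ 0.4766  0.0454 -2.2348]
-1 1 t 563.8352042861244 [ 0.477   0.0443 -2.1884]
-1 1 s 954.2385811831396 [ 0.4776  0.0479 -2.2805]
-1 -1 ts 564.8607522783639 [ 0.4758  0.0443 -2.1972]
-1 -1 t 563.8352042861244 [ 0.477   0.0443 -2.1884]
-1 -1 s 0.21028015088704524 [ 0.4743  0.0431 -2.2007]
[[-0.1, -0.3], [0.2, 0.3], [-0.4, -0.0], [0.3, 0.0]]
```

The larger articulator is the one at top pixel (235,188) and side pixel (257,212). The other candidate, at top (173,187), is visibly smaller. The enlarged crops show the 62 mm bar matching the larger one, and both cameras fit its pose to about 1 mm: x 0.476, y 0.044, yaw −2.20.

```bash
cat >> h.py <<'E'
from scipy.spatial.transform import Rotation as Ro
Q=np.array([.4757,.0444,-2.199])
def a2w(x,y,z,q=None):
    q=Q if q is None else q
    c,s=np.cos(q[2]),np.sin(q[2]); return np.array([q[0]+c*x-s*y,q[1]+s*x+c*y,z])
def cur():
    s=bot.sense(); w,x,y,z=s['tool_rot']; return s,np.array(s['eef_pos']),Ro.from_quat([x,y,z,w])
def Rt(sgn,tilt=0):
    # tool x = sgn*art y ; tool y = down, tilted by 'tilt' toward art -x
    ax=Ro.from_euler('z',Q[2]).as_matrix(); ex,ey,ez=ax.T
    y=-np.cos(tilt)*ez-np.sin(tilt)*ex; X=sgn*ey; return Ro.from_matrix(np.stack([X,y,np.cross(X,y)],1))
def plan(p,R,n=None):
    s,p0,R0=cur(); rv=(R0.inv()*R).as_rotvec(); d=np.asarray(p)-p0
    N=n or int(max(np.ceil(np.linalg.norm(d)/.045),np.ceil(np.degrees(np.linalg.norm(rv))/8)))
    print('total dist',np.round(np.linalg.norm(d),4),'deg',np.round(np.degrees(rv),1),'N',N)
    for i in range(N):
        Ri=R0*Ro.from_rotvec(rv*i/N); print(np.round(Ri.inv().apply(d/N),4).tolist(),np.round(np.degrees(rv)/6/N,3).tolist())
def stat():
    s,p,R=cur(); M=Ro.from_euler('z',Q[2]).as_matrix(); r=M.T@(p-[Q[0],Q[1],0])
    print('t',round(float(s['time']),2),'art TCP mm',np.round(r*1000,1),'toolaxes art\n',np.round(M.T@R.as_matrix(),3),'\nF art',np.round(M.T@s['ft_force'],2),'open',round(float(s['opening']),4),'q',np.round(s['qpos'],2))
E
python3 - <<'E'
from h import *
stat()
for sg in (1,-1):
    print(sg); plan(a2w(.024,0,.20),Rt(sg))
E
```

```text
t 0.15 art TCP mm [-212.  -513.6  230.9] toolaxes art
 [[-0.96   0.001  0.282]
 [-0.282  0.    -0.96 ]
 [-0.001 -1.     0.   ]] 
F art [-0.22 -1.44 -1.17] open 0.0855 q [ 1.14  0.35  1.65  0.    1.14 -0.08]
1
total dist 0.5661 deg [  0.  106.4  -0. ] N 14
[-0.0265, 0.0022, -0.0305] [0.001, 1.266, -0.0]
[-0.0222, 0.0022, -0.0337] [0.001, 1.266, -0.0]
[-0.0176, 0.0022, -0.0363] [0.001, 1.266, -0.0]
[-0.0126, 0.0022, -0.0383] [0.001, 1.266, -0.0]
[-0.0075, 0.0022, -0.0397] [0.001, 1.266, -0.0]
[-0.0021, 0.0022, -0.0403] [0.001, 1.266, -0.0]
[0.0032, 0.0022, -0.0402] [0.001, 1.266, -0.0]
[0.0085, 0.0022, -0.0395] [0.001, 1.266, -0.0]
[0.0136, 0.0022, -0.038] [0.001, 1.266, -0.0]
[0.0185, 0.0022, -0.0359] [0.001, 1.266, -0.0]
[0.0231, 0.0022, -0.0331] [0.001, 1.266, -0.0]
[0.0273, 0.0022, -0.0298] [0.001, 1.266, -0.0]
[0.031, 0.0022, -0.0259] [0.001, 1.266, -0.0]
[0.0341, 0.0022, -0.0216] [0.001, 1.266, -0.0]
-1
total dist 0.5661 deg [ -0.  -73.6  -0. ] N 13
[-0.0285, 0.0024, -0.0328] [-0.0, -0.944, -0.001]
[-0.0316, 0.0024, -0.0298] [-0.0, -0.944, -0.001]
[-0.0344, 0.0024, -0.0266] [-0.0, -0.944, -0.001]
[-0.0369, 0.0024, -0.023] [-0.0, -0.944, -0.001]
[-0.039, 0.0024, -0.0193] [-0.0, -0.944, -0.001]
[-0.0407, 0.0024, -0.0153] [-0.0, -0.944, -0.001]
[-0.042, 0.0024, -0.0112] [-0.0, -0.944, -0.001]
[-0.0429, 0.0024, -0.007] [-0.0, -0.944, -0.001]
[-0.0434, 0.0024, -0.0028] [-0.0, -0.944, -0.001]
[-0.0435, 0.0024, 0.0015] [-0.0, -0.944, -0.001]
[-0.0431, 0.0024, 0.0058] [-0.0, -0.944, -0.001]
[-0.0423, 0.0024, 0.01] [-0.0, -0.944, -0.001]
[-0.0411, 0.0024, 0.0142] [-0.0, -0.944, -0.001]
```

>>> {"fn": "play_rows", "kwargs": {
  "hand": [1,1,0,-1,-1],
  "dp": [
    [-0.0265,0.002,-0.0305],
    [-0.022,0.002,-0.034],
    [-0.0175,0.002,-0.036],
    [-0.0125,0.002,-0.038],
    [-0.0075,0.002,-0.04]
  ],
  "turn": [
    [0,1.266,0],
    [0,1.266,0],
    [0,1.266,0],
    [0,1.266,0],
    [0,1.266,0]
  ]
}}

```text
time: 0.65
eef_pos: [0.2843, 0.341, 0.2211]
tool_rot: [-0.68, 0.68, 0.195, -0.195]
ft_force: [1.1, 0.5, -0.5]
opening: 0.044
```

>>> {"fn": "play_rows", "kwargs": {
  "hand": [-1,-1,-1,-1,-1],
  "dp": [
    [-0.002,0.002,-0.04],
    [0.003,0.002,-0.04],
    [0.0085,0.002,-0.0395],
    [0.0135,0.002,-0.038],
    [0.0185,0.002,-0.036]
  ],
  "turn": [
    [0,1.266,0],
    [0,1.266,0],
    [0,1.266,0],
    [0,1.266,0],
    [0,1.266,0]
  ]
}}

```text
time: 1.15
eef_pos: [0.3828, 0.1652, 0.2112]
tool_rot: [0.706, -0.706, 0.036, -0.036]
ft_force: [0.7, 0.2, 0.4]
opening: -0.0003
```

```bash
python3 - <<'E'
from h import *
stat()
plan(a2w(.024,0,.15),Rt(1))
E
```

```text
t 1.15 art TCP mm [ -43.1 -146.1  211.2] toolaxes art
 [[-0.501 -0.    -0.865]
 [ 0.865  0.    -0.501]
 [ 0.    -1.     0.   ]] 
F art [-0.6   0.44  0.35] open -0.0003 q [0.3  0.13 2.   0.   1.01 0.4 ]
total dist 0.1721 deg [-0.  30.1  0. ] N 4
[0.0232, 0.0153, -0.0328] [-0.0, 1.254, 0.0]
[0.0273, 0.0153, -0.0295] [-0.0, 1.254, 0.0]
[0.0309, 0.0153, -0.0257] [-0.0, 1.254, 0.0]
[0.034, 0.0153, -0.0214] [-0.0, 1.254, 0.0]
```

>>> {"fn": "play_rows", "kwargs": {
  "hand": [-1,-1,-1,-1,-1],
  "dp": [
    [0.023,0.015,-0.033],
    [0.027,0.015,-0.0295],
    [0.031,0.015,-0.0255],
    [0.034,0.015,-0.0215],
    [0,0,0]
  ],
  "turn": [
    [0,1.254,0],
    [0,1.254,0],
    [0,1.254,0],
    [0,1.254,0],
    [0,0,0]
  ]
}}

```text
time: 1.65
eef_pos: [0.4623, 0.0239, 0.1496]
tool_rot: [-0.672, 0.673, -0.22, 0.219]
ft_force: [-0.7, -0.2, 0.6]
opening: -0.0003
```

```bash
python3 - <<'E'
from h import *
stat()
for c in ('side','wrist'): save(c,'c_'+c)
a=cv2.imread('pics/c_side_raw.png')[120:250,190:330]
cv2.imwrite('pics/c_side.png',cv2.resize(a,None,fx=4.5,fy=4.5,interpolation=cv2.INTER_CUBIC))
E
```

```text
t 1.65 art TCP mm [ 24.5   1.3 149.6] toolaxes art
 [[ 0.003  0.001 -1.   ]
 [ 1.    -0.001  0.003]
 [-0.001 -1.    -0.001]] 
F art [ 0.57 -0.41  0.61] open -0.0003 q [-0.05  0.31  1.95 -0.    0.89  0.58]
```

View pics/c_side.png

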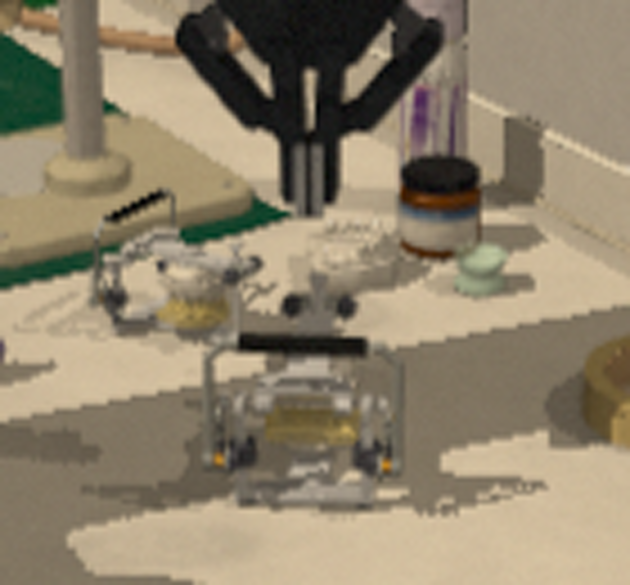

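View pics/c_wrist_raw.png

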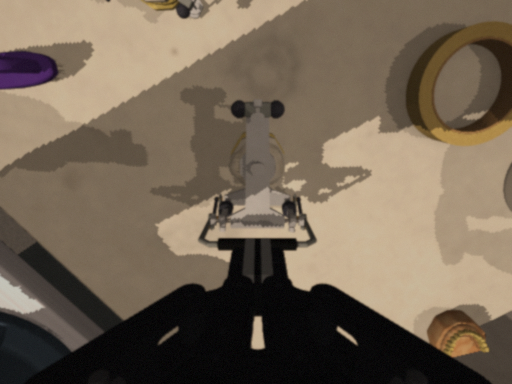

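The side view shows the shut fingers centred above the articulator. In the wrist view the bar is at (258,243) and the knobs at (257,108), both in line. Next I go down in front of the bar.

>>> {"fn": "play_rows", "kwargs": {
  "hand": [-1,-1,-1,-1],
  "dp": [
    [-0.0005,0.023,0.002],
    [-0.0005,0.023,0.002],
    [0,0.021,0.001],
    [0,0,0]
  ],
  "turn": [
    [0,0,0],
    [0,0,0],
    [0,0,0],
    [0,0,0]
  ]
}}

```text
time: 2.15
eef_pos: [0.4619, 0.0328, 0.0829]
tool_rot: [-0.673, 0.674, -0.217, 0.215]
ft_force: [-0.1, 0.0, -0.3]
opening: 0.0
```

```bash
python3 - <<'E'
from h import *
stat()
save('side','d_side')
a=cv2.imread('pics/d_side_raw.png')[120:250,190:330]
cv2.imwrite('pics/d_side.png',cv2.resize(a,None,fx=4.5,fy=4.5,interpolation=cv2.INTER_CUBIC))
E
```

```text
t 2.15 art TCP mm [17.5 -4.3 82.9] toolaxes art
 [[-0.008  0.002 -1.   ]
 [ 1.    -0.003 -0.008]
 [-0.003 -1.    -0.002]] 
F art [ 0.04 -0.12 -0.34] open 0.0 q [-0.03  0.43  1.99  0.    0.73  0.59]
```

View pics/d_side.png

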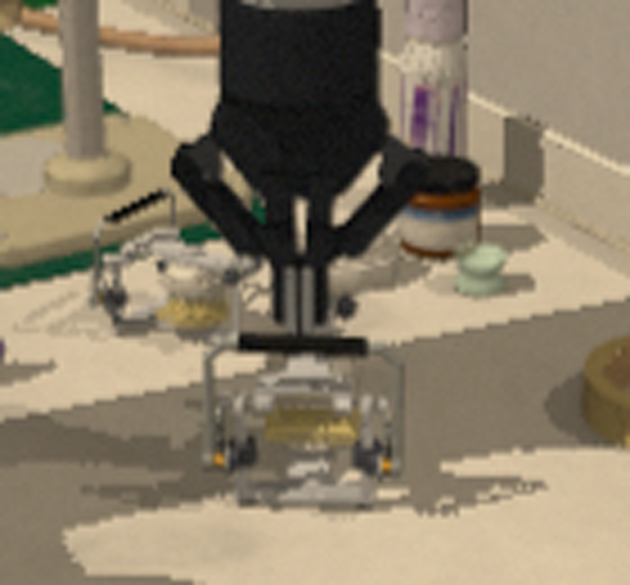

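>>> {"fn": "play_rows", "kwargs": {
  "hand": [-1,-1,-1,-1,-1],
  "dp": [
    [0.002,0,-0.009],
    [0.002,0,-0.009],
    [0,0.001,-0.008],
    [0,0.001,-0.008],
    [0,0.001,-0.008]
  ],
  "turn": [
    [0,0,0],
    [0,0,0],
    [0,0,0],
    [0,0,0],
    [0,0,0]
  ]
}}

```text
time: 2.7
eef_pos: [0.442, -0.0056, 0.0815]
tool_rot: [0.673, -0.673, 0.217, -0.217]
ft_force: [1.2, 0.6, 0.2]
opening: -0.0001
```

```bash
python3 - <<'E'
from h import *
stat()
save('side','e_side')
a=cv2.imread('pics/e_side_raw.png')[120:250,190:330]
cv2.imwrite('pics/e_side.png',cv2.resize(a,None,fx=4.5,fy=4.5,interpolation=cv2.INTER_CUBIC))
E
```

```text
t 2.7 art TCP mm [60.3  2.1 81.5] toolaxes art
 [[-0.005 -0.    -1.   ]
 [ 1.     0.    -0.005]
 [ 0.    -1.     0.   ]] 
F art [-1.23  0.64  0.23] open -0.0001 q [-0.12  0.4   2.04  0.    0.7   0.51]
```

View pics/e_side.png

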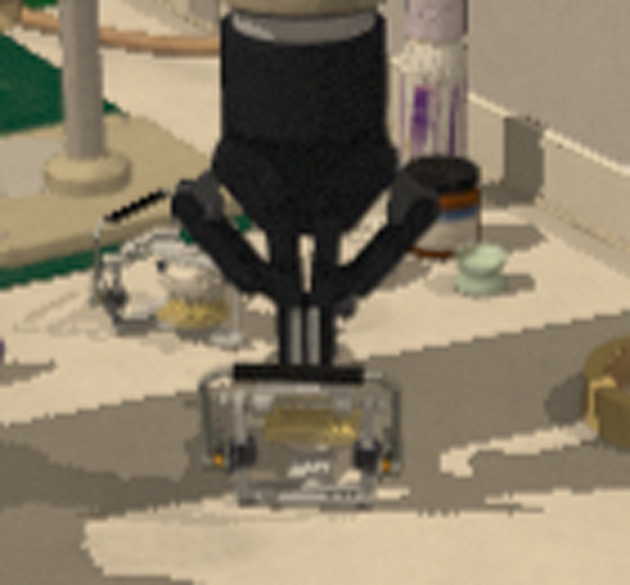

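The fingers are pushing the bar, which has swung back to about (298,373) in the crop, and the articulator has not moved. I continue along the arc.

>>> {"fn": "play_rows", "kwargs": {
  "hand": [-1,-1,-1,-1,-1],
  "dp": [
    [0,0.005,-0.008],
    [0,0.006,-0.007],
    [0,0.006,-0.007],
    [0,0.007,-0.006],
    [0,0.007,-0.005]
  ],
  "turn": [
    [0,0,0],
    [0,0,0],
    [0,0,0],
    [0,0,0],
    [0,0,0]
  ]
}}

```text
time: 3.25
eef_pos: [0.4225, -0.032, 0.0495]
tool_rot: [-0.673, 0.673, -0.217, 0.217]
ft_force: [0.9, 0.7, 0.3]
opening: -0.0002
```

```bash
python3 - <<'E'
from h import *
stat()
save('side','f_side')
a=cv2.imread('pics/f_side_raw.png')[120:250,190:330]
cv2.imwrite('pics/f_side.png',cv2.resize(a,None,fx=4.5,fy=4.5,interpolation=cv2.INTER_CUBIC))
E
```

```text
t 3.25 art TCP mm [93.1  1.9 49.5] toolaxes art
 [[-0.005  0.    -1.   ]
 [ 1.    -0.001 -0.005]
 [-0.001 -1.    -0.   ]] 
F art [-1.06  0.35  0.34] open -0.0002 q [-0.19  0.44  2.1  -0.    0.6   0.44]
```

View pics/f_side.png

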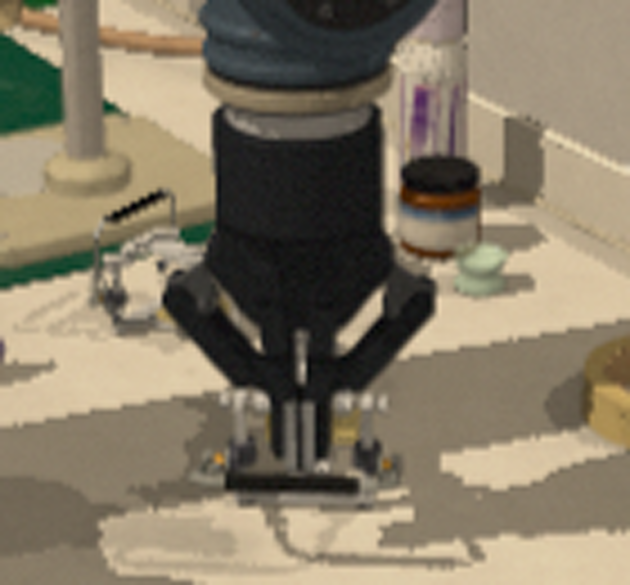

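>>> {"fn": "play_rows", "kwargs": {
  "hand": [-1,-1,-1,-1,-1],
  "dp": [
    [0,0.006,-0.005],
    [0,0.006,-0.004],
    [0,0.004,-0.004],
    [0,0,-0.003],
    [0,0,0]
  ],
  "turn": [
    [0,0,0],
    [0,0,0],
    [0,0,0],
    [0,0,0],
    [0,0,0]
  ]
}}

```text
time: 3.8
eef_pos: [0.4135, -0.0449, 0.0343]
tool_rot: [-0.673, 0.673, -0.217, 0.217]
ft_force: [0.5, 0.5, -0.6]
opening: -0.0003
```

```bash
python3 - <<'E'
from h import *
stat()
save('side','g_side')
a=cv2.imread('pics/g_side_raw.png')[120:250,190:330]
cv2.imwrite('pics/g_side.png',cv2.resize(a,None,fx=4.5,fy=4.5,interpolation=cv2.INTER_CUBIC))
E
```

```text
t 3.8 art TCP mm [108.8   2.2  34.3] toolaxes art
 [[-0.005  0.    -1.   ]
 [ 1.    -0.    -0.005]
 [-0.    -1.    -0.   ]] 
F art [-0.65  0.08 -0.6 ] open -0.0003 q [-0.22  0.47  2.12 -0.    0.55  0.4 ]
```

View pics/g_side.png

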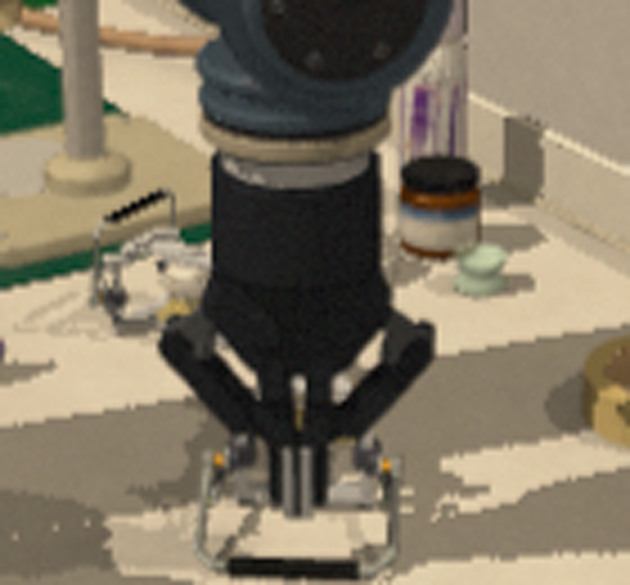

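```bash
python3 - <<'E'
from h import *
S=optics.camera_model('side')
for th in (1.8,1.95,2.06):
    x=.057+.062*np.sin(th-.08);z=.030+.062*np.cos(th-.08)
    P=np.array([a2w(x,y,z) for y in(-.031,.031)]); print(th,x,z,((proj(S,P)+.4-[190,120])*4.5).round(1).tolist())
E
```

```text
1.8 0.1183111654922915 0.020783656583175453 [[227.3, 539.9], [360.3, 544.6]]
1.95 0.11624543404488252 0.01172492011416983 [[228.3, 554.2], [360.5, 558.9]]
2.06 0.11388115322747222 0.0053315098250252095 [[229.2, 563.1], [360.7, 567.9]]
```

The bar is at (295,568) in the crop. The projection for 2.06 rad gives about (295,566), so the kickstand is fully down. Now I go up and over to the clamp knobs.

>>> {"fn": "play_rows", "kwargs": {
  "hand": [-1,-1,-1,0.6,0.6],
  "dp": [
    [0,-0.04,0],
    [0,-0.045,0],
    [0,-0.045,0.01],
    [-0.001,0,0.04],
    [-0.001,0,0.04]
  ],
  "turn": [
    [0,0,0],
    [0,0,0],
    [0,0,0],
    [0,0,0],
    [0,0,0]
  ]
}}

```text
time: 4.35
eef_pos: [0.466, 0.0305, 0.1664]
tool_rot: [0.673, -0.672, 0.216, -0.219]
ft_force: [0.4, -0.4, 0.4]
opening: 0.0281
```

>>> {"fn": "play_rows", "kwargs": {
  "hand": [0.6,0.6,0.6,0.6],
  "dp": [
    [0,0,0.04],
    [0,0,0.028],
    [0,0,0],
    [0,0,0]
  ],
  "turn": [
    [0,0,0],
    [0,0,0],
    [0,0,0],
    [0,0,0]
  ]
}}

```text
time: 4.75
eef_pos: [0.504, 0.0852, 0.1642]
tool_rot: [-0.673, 0.673, -0.216, 0.216]
ft_force: [0.2, 0.4, -0.1]
opening: 0.0683
```

```bash
python3 - <<'E'
from h import *
stat()
W=optics.camera_model('wrist')
for c in ('side','wrist','top'): save(c,'h_'+c)
print(proj(W,np.array([a2w(-.049,-.0145,.065),a2w(-.049,.0145,.065)])).round(1).tolist())
b=cv2.imread('pics/h_wrist_raw.png')[180:384,150:370]
b=cv2.resize(b,None,fx=2.9,fy=2.9,interpolation=cv2.INTER_CUBIC);cv2.imwrite('pics/h_wrist.png',b)
a=cv2.imread('pics/h_side_raw.png')[120:250,190:330]
cv2.imwrite('pics/h_side.png',cv2.resize(a,None,fx=4.5,fy=4.5,interpolation=cv2.INTER_CUBIC))
E
```

```text
t 4.75 art TCP mm [-49.6  -1.  164.2] toolaxes art
 [[-0.006  0.    -1.   ]
 [ 1.    -0.    -0.006]
 [-0.    -1.    -0.   ]] 
F art [-0.4  -0.06 -0.06] open 0.0683 q [ 0.08  0.37  1.82 -0.    0.96  0.7 ]
[[241.1, 195.7], [273.6, 195.9]]
```

View pics/h_side.png

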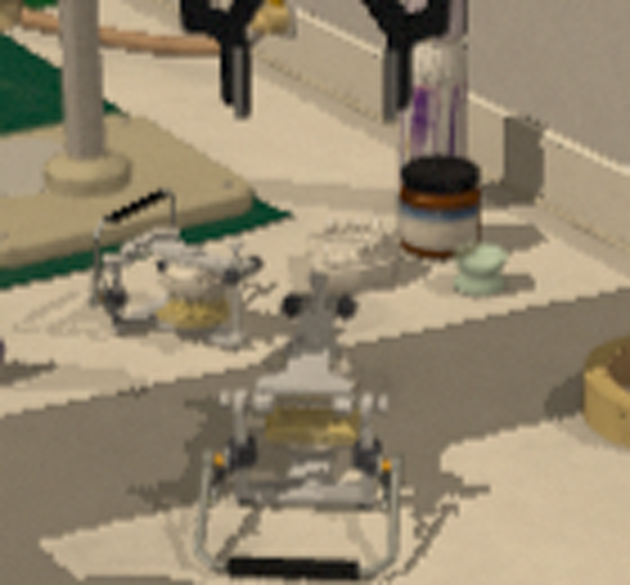

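View pics/h_wrist_raw.png

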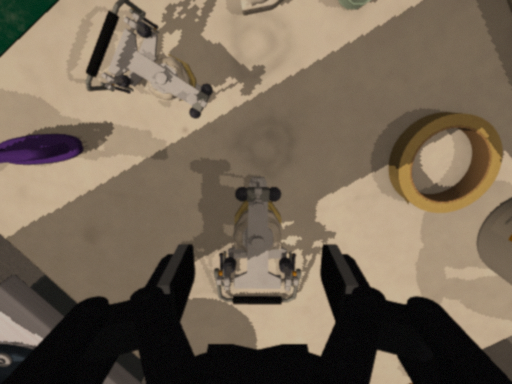

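The wrist view shows the knobs at (242,193) and (274,193), within about 2 px of prediction. The kickstand is down and the frame is closed. Now I descend and pinch.

>>> {"fn": "play_rows", "kwargs": {
  "hand": [0.6,0.6,0.6,0.6,0.6],
  "dp": [
    [0,0.035,0],
    [0.0005,0.035,0.001],
    [0.0005,0.027,0],
    [0,0.02,0],
    [0,0,0]
  ],
  "turn": [
    [0,0,0],
    [0,0,0],
    [0,0,0],
    [0,0,0],
    [0,0,0]
  ]
}}

```text
time: 5.4
eef_pos: [0.504, 0.0842, 0.0454]
tool_rot: [-0.672, 0.674, -0.218, 0.216]
ft_force: [-0.2, 0.1, 1.0]
opening: 0.0686
```

```bash
python3 - <<'E'
from h import *
stat()
save('side','i_side');save('wrist','i_wrist')
a=cv2.imread('pics/i_side_raw.png')[120:250,190:330]
cv2.imwrite('pics/i_side.png',cv2.resize(a,None,fx=4.5,fy=4.5,interpolation=cv2.INTER_CUBIC))
E
```

```text
t 5.4 art TCP mm [-48.9  -0.5  45.4] toolaxes art
 [[-0.004  0.003 -1.   ]
 [ 1.    -0.003 -0.004]
 [-0.003 -1.    -0.003]] 
F art [-0.02 -0.2   0.95] open 0.0686 q [ 0.07  0.56  1.88 -0.    0.7   0.7 ]
```

View pics/i_side.png

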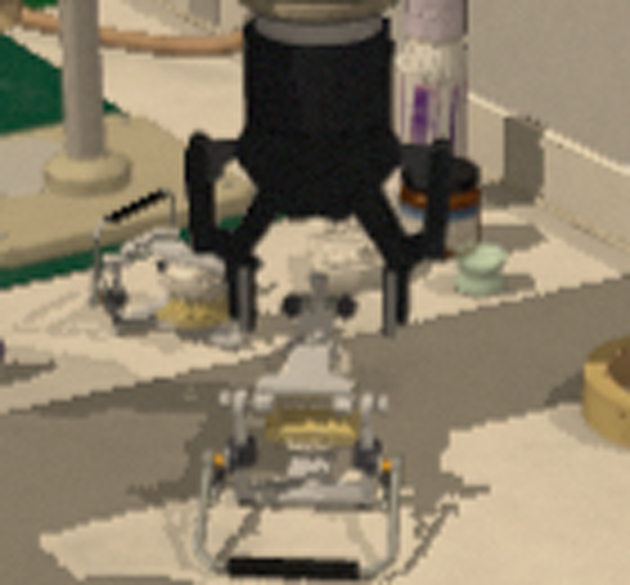

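View pics/i_wrist_raw.png

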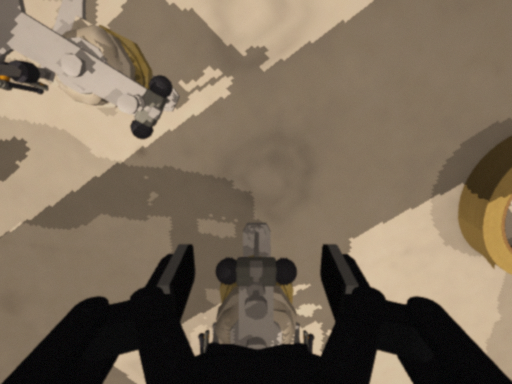

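The knobs sit centred between the open pads: (227,270) and (287,270) in the wrist view. I close on them.

>>> {"fn": "play_rows", "kwargs": {
  "hand": [0.3,0.1,-0.1,-0.2,-0.2],
  "squeeze": 30,
  "dp": [
    [0,0,0],
    [0,0,0],
    [0,0,0],
    [0,0,0],
    [0,0,0]
  ],
  "turn": [
    [0,0,0],
    [0,0,0],
    [0,0,0],
    [0,0,0],
    [0,0,0]
  ]
}}

```text
time: 6.0
eef_pos: [0.5062, 0.0852, 0.0482]
tool_rot: [0.673, -0.673, 0.216, -0.217]
ft_force: [-0.9, 0.6, 7.3]
opening: 0.0382
```

```bash
python3 - <<'E'
from h import *
stat()
save('side','j_side');save('wrist','j_wrist')
a=cv2.imread('pics/j_side_raw.png')[120:250,190:330]
cv2.imwrite('pics/j_side.png',cv2.resize(a,None,fx=4.5,fy=4.5,interpolation=cv2.INTER_CUBIC))
E
```

```text
t 6.0 art TCP mm [-50.9   0.7  48.2] toolaxes art
 [[-0.006 -0.001 -1.   ]
 [ 1.     0.001 -0.006]
 [ 0.001 -1.     0.001]] 
F art [ 0.05 -1.09  7.29] open 0.0382 q [ 0.08  0.56  1.88 -0.    0.71  0.7 ]
```

View pics/j_side.png

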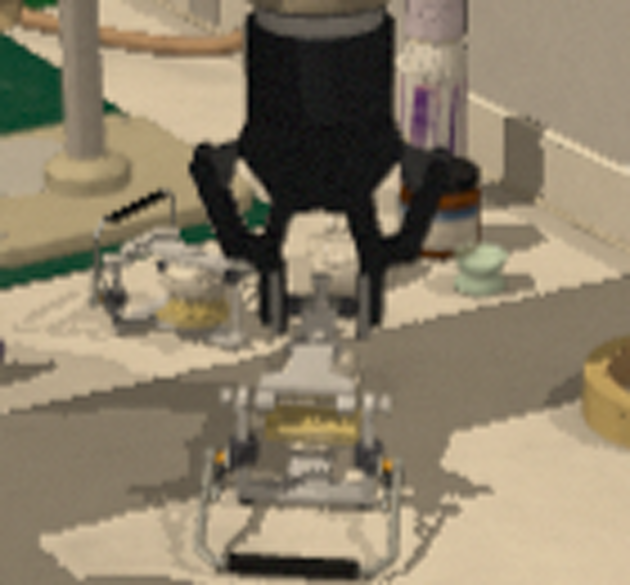

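View pics/j_wrist_raw.png

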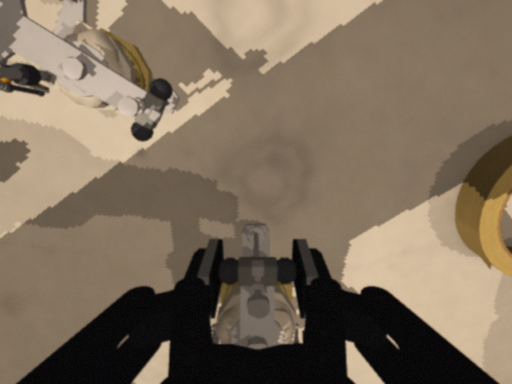

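The knobs are pinched, with an opening of 38 mm. Now I work out the opening arc in tool axes, letting the tool tilt about 0.6 of the hinge angle so the fingers stay clear of the cast.

```bash
cat > arc.py <<'E'
from h import *
def arc(th0,th1,n,k=.6,d=.017,dth=None):
    for i in range(n):
        P=[];
        for th in (th0+(th1-th0)*i/n, th0+(th1-th0)*(i+1)/n):
            t=k*th; kn=np.array([.047-.096*np.cos(th)+.007*np.sin(th), .058+.096*np.sin(th)+.007*np.cos(th)])
            P.append((kn+d*np.array([-np.sin(t),-np.cos(t)]),t))
        dv=P[1][0]-P[0][0]; t=P[0][1]
        y=np.array([-np.sin(t),-np.cos(t)]); z=np.array([-np.cos(t),np.sin(t)])  # tool z = x cross y
        print(round(P[1][1],3),'dp',[0,round(dv@y,4),round(dv@z,4)],'TCP',(P[1][0]*1000).round(1), 'dt units',round(np.degrees(P[1][1]-t)/6,3))
E
python3 - <<'E'
from arc import *
a=Rt(1,0);b=Rt(1,.1);print((a.inv()*b).as_rotvec(), b.as_matrix()[:,2], Ro.from_euler('z',Q[2]).as_matrix().T@b.as_matrix())
arc(0,1.52,19)
E
```

```text
[ 1.00000000e-01 -1.11068575e-16 -0.00000000e+00] [0.58475631 0.80504245 0.09983342] [[-3.10225632e-17 -9.98334166e-02 -9.95004165e-01]
 [ 1.00000000e+00  5.40517708e-17  1.49634377e-17]
 [ 5.55111512e-17 -9.95004165e-01  9.98334166e-02]]
0.048 dp [0, np.float64(-0.0077), np.float64(-0.0001)] TCP [-48.9  55.7] dt units 0.458
0.096 dp [0, np.float64(-0.0076), np.float64(-0.0003)] TCP [-48.3  63.3] dt units 0.458
0.144 dp [0, np.float64(-0.0076), np.float64(-0.0005)] TCP [-47.   70.8] dt units 0.458
0.192 dp [0, np.float64(-0.0076), np.float64(-0.0008)] TCP [-45.2  78.2] dt units 0.458
0.24 dp [0, np.float64(-0.0075), np.float64(-0.001)] TCP [-42.7  85.3] dt units 0.458
0.288 dp [0, np.float64(-0.0074), np.float64(-0.0013)] TCP [-39.7  92.2] dt units 0.458
0.336 dp [0, np.float64(-0.0074), np.float64(-0.0015)] TCP [-36.2  98.9] dt units 0.458
0.384 dp [0, np.float64(-0.0073), np.float64(-0.0017)] TCP [-32.2 105.2] dt units 0.458
0.432 dp [0, np.float64(-0.0072), np.float64(-0.002)] TCP [-27.7 111.1] dt units 0.458
0.48 dp [0, np.float64(-0.0071), np.float64(-0.0022)] TCP [-22.7 116.7] dt units 0.458
0.528 dp [0, np.float64(-0.007), np.float64(-0.0024)] TCP [-17.3 121.8] dt units 0.458
0.576 dp [0, np.float64(-0.0069), np.float64(-0.0026)] TCP [-11.6 126.4] dt units 0.458
0.624 dp [0, np.float64(-0.0068), np.float64(-0.0029)] TCP [ -5.5 130.5] dt units 0.458
0.672 dp [0, np.float64(-0.0067), np.float64(-0.0031)] TCP [  0.9 134.2] dt units 0.458
0.72 dp [0, np.float64(-0.0065), np.float64(-0.0033)] TCP [  7.5 137.2] dt units 0.458
0.768 dp [0, np.float64(-0.0064), np.float64(-0.0035)] TCP [ 14.4 139.7] dt units 0.458
0.816 dp [0, np.float64(-0.0063), np.float64(-0.0037)] TCP [ 21.4 141.7] dt units 0.458
0.864 dp [0, np.float64(-0.0061), np.float64(-0.0039)] TCP [ 28.5 143.1] dt units 0.458
0.912 dp [0, np.float64(-0.006), np.float64(-0.0041)] TCP [ 35.7 143.8] dt units 0.458
```

>>> {"fn": "play_rows", "kwargs": {
  "hand": [-0.2,-0.2,-0.2,-0.2],
  "dp": [
    [0,-0.0077,0],
    [0,-0.0076,-0.0003],
    [0,-0.0076,-0.0005],
    [0,0,0]
  ],
  "turn": [
    [0.458,0,0],
    [0.458,0,0],
    [0.458,0,0],
    [0,0,0]
  ]
}}

```text
time: 6.5
eef_pos: [0.5048, 0.0831, 0.071]
tool_rot: [0.72, -0.622, 0.2, -0.233]
ft_force: [0.3, 1.9, -1.4]
opening: 0.0381
```

```bash
python3 - <<'E'
from h import *
stat()
save('side','k_side');save('wrist','k_wrist')
a=cv2.imread('pics/k_side_raw.png')[120:250,190:330]
cv2.imwrite('pics/k_side.png',cv2.resize(a,None,fx=4.5,fy=4.5,interpolation=cv2.INTER_CUBIC))
E
```

```text
t 6.5 art TCP mm [-48.5   0.8  71. ] toolaxes art
 [[-0.004 -0.145 -0.989]
 [ 1.     0.001 -0.004]
 [ 0.001 -0.989  0.145]] 
F art [-1.75 -0.85 -1.42] open 0.0381 q [0.01 0.48 1.94 0.2  0.64 0.48]
```

View pics/k_side.png

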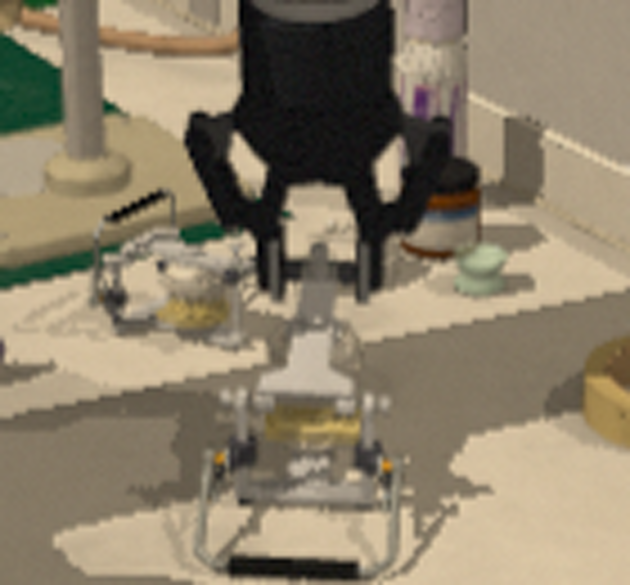

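View pics/k_wrist_raw.png

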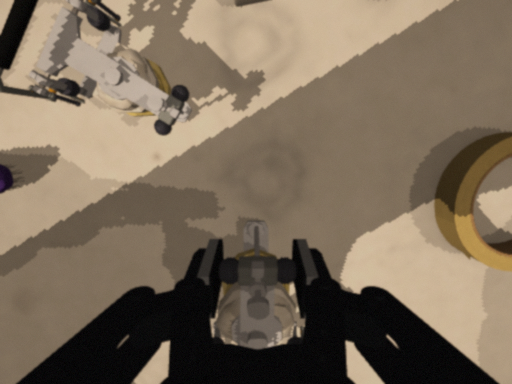

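The frame is lifting with the knobs firmly held, and the base is in place: bar at (293,567), as before. The forces are small, so I continue.

>>> {"fn": "play_rows", "kwargs": {
  "hand": [-0.2,-0.2,-0.2,-0.2,-0.2],
  "dp": [
    [0,-0.0076,-0.0008],
    [0,-0.0075,-0.001],
    [0,-0.0074,-0.0013],
    [0,-0.0074,-0.0015],
    [0,-0.0073,-0.0017]
  ],
  "turn": [
    [0.458,0,0],
    [0.458,0,0],
    [0.458,0,0],
    [0.458,0,0],
    [0.458,0,0]
  ]
}}

```text
time: 7.1
eef_pos: [0.4956, 0.072, 0.1044]
tool_rot: [0.79, -0.532, 0.172, -0.253]
ft_force: [-1.3, 3.0, -2.3]
opening: 0.0383
```

```bash
python3 - <<'E'
from h import *
stat()
E
```

```text
t 7.1 art TCP mm [-3.400e+01 -1.000e-01  1.044e+02] toolaxes art
 [[-0.006 -0.375 -0.927]
 [ 1.    -0.004 -0.005]
 [-0.001 -0.927  0.375]] 
F art [-1.66 -2.81 -2.28] open 0.0383 q [-0.13  0.39  2.05  0.62  0.61 -0.  ]
```

>>> {"fn": "play_rows", "kwargs": {
  "hand": [-0.2,-0.2,-0.2,-0.2,-0.2],
  "dp": [
    [0,-0.0072,-0.002],
    [0,-0.0071,-0.0022],
    [0,-0.007,-0.0024],
    [0,-0.0069,-0.0026],
    [0,-0.0068,-0.0029]
  ],
  "turn": [
    [0.458,0,0],
    [0.458,0,0],
    [0.458,0,0],
    [0.458,0,0],
    [0.458,0,0]
  ]
}}

```text
time: 7.6
eef_pos: [0.48, 0.0504, 0.13]
tool_rot: [0.848, -0.433, 0.14, -0.272]
ft_force: [0.6, 2.0, -0.6]
opening: 0.0384
```

```bash
python3 - <<'E'
from h import *
stat()
save('side','l_side')
a=cv2.imread('pics/l_side_raw.png')[120:250,190:330]
cv2.imwrite('pics/l_side.png',cv2.resize(a,None,fx=4.5,fy=4.5,interpolation=cv2.INTER_CUBIC))
E
```

```text
t 7.6 art TCP mm [ -7.4  -0.  130. ] toolaxes art
 [[-0.007 -0.585 -0.811]
 [ 1.    -0.005 -0.005]
 [-0.002 -0.811  0.585]] 
F art [-1.96 -0.68 -0.61] open 0.0384 q [-0.31  0.34  2.15  1.01  0.72 -0.5 ]
```

View pics/l_side.png

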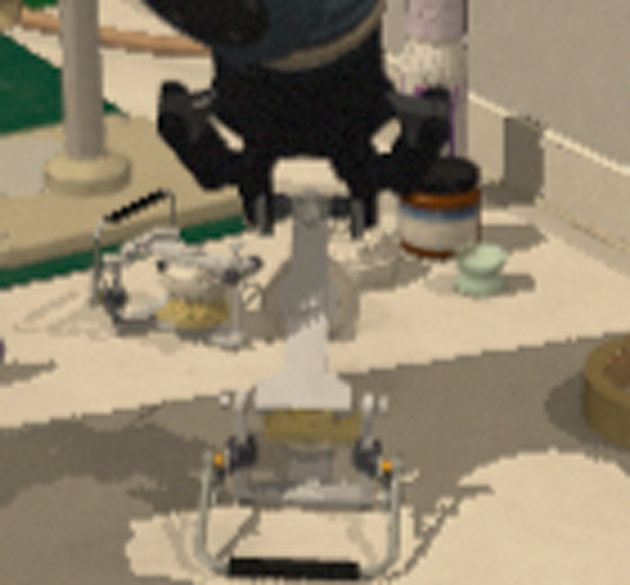

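The frame is about 1 rad open with the grip intact. The base has not moved: bar at (293,567).

>>> {"fn": "play_rows", "kwargs": {
  "hand": [-0.2,-0.2,-0.2,-0.2,-0.2],
  "dp": [
    [0,-0.0067,-0.0031],
    [0,-0.0065,-0.0033],
    [0,-0.0064,-0.0035],
    [0,-0.0063,-0.0037],
    [0,-0.0061,-0.0039]
  ],
  "turn": [
    [0.458,0,0],
    [0.458,0,0],
    [0.458,0,0],
    [0.458,0,0],
    [0.458,0,0]
  ]
}}

```text
time: 8.15
eef_pos: [0.46, 0.0227, 0.1423]
tool_rot: [0.894, -0.329, 0.107, -0.286]
ft_force: [0.1, 2.1, -1.4]
opening: 0.0381
```

```bash
python3 - <<'E'
from h import *
stat()
E
```

```text
t 8.15 art TCP mm [ 26.8   0.  142.3] toolaxes art
 [[-0.008 -0.761 -0.649]
 [ 1.    -0.007 -0.003]
 [-0.002 -0.649  0.761]] 
F art [-1.76 -1.14 -1.39] open 0.0381 q [-0.52  0.38  2.23  1.23  0.93 -0.88]
```

>>> {"fn": "play_rows", "kwargs": {
  "hand": [-0.2,-0.2,-0.2,-0.2,-0.2],
  "dp": [
    [0,-0.006,-0.0041],
    [0,-0.0025,-0.002],
    [0,0,0],
    [0,0,0],
    [0,0,0]
  ],
  "turn": [
    [0.458,0,0],
    [0.2,0,0],
    [0,0,0],
    [0,0,0],
    [0,0,0]
  ]
}}

```text
time: 8.65
eef_pos: [0.4542, 0.0143, 0.143]
tool_rot: [0.904, -0.299, 0.097, -0.29]
ft_force: [-1.2, 2.1, 4.3]
opening: 0.038
```

```bash
python3 - <<'E'
from h import *
stat()
S=optics.camera_model('side');T=optics.camera_model('top')
for c in ('side','top','wrist'): save(c,'m_'+c)
a=cv2.imread('pics/m_side_raw.png')[120:250,190:330]
cv2.imwrite('pics/m_side.png',cv2.resize(a,None,fx=4.5,fy=4.5,interpolation=cv2.INTER_CUBIC))
for th in (1.3,1.45,1.57,1.7):
    k=[.047-.096*np.cos(th)+.007*np.sin(th),.058+.096*np.sin(th)+.007*np.cos(th)]
    p=[.047-.090*np.cos(th)+.028*np.sin(th),.058+.090*np.sin(th)+.028*np.cos(th)]
    print(th,((proj(S,np.array([a2w(k[0],0,k[1]),a2w(p[0],0,p[1])]))+.4-[190,120])*4.5).round(1).tolist())
E
```

```text
t 8.65 art TCP mm [ 37.    0.3 143. ] toolaxes art
 [[-0.007 -0.803 -0.596]
 [ 1.    -0.007 -0.003]
 [-0.002 -0.596  0.803]] 
F art [-0.97 -2.23  4.26] open 0.038 q [-0.57  0.41  2.24  1.27  1.   -0.97]
1.3 [[307.2, 206.0], [303.5, 224.1]]
1.45 [[304.8, 214.1], [301.0, 238.9]]
1.57 [[302.7, 223.9], [299.1, 253.8]]
1.7 [[300.6, 237.8], [297.1, 272.8]]
```

View pics/m_side.png

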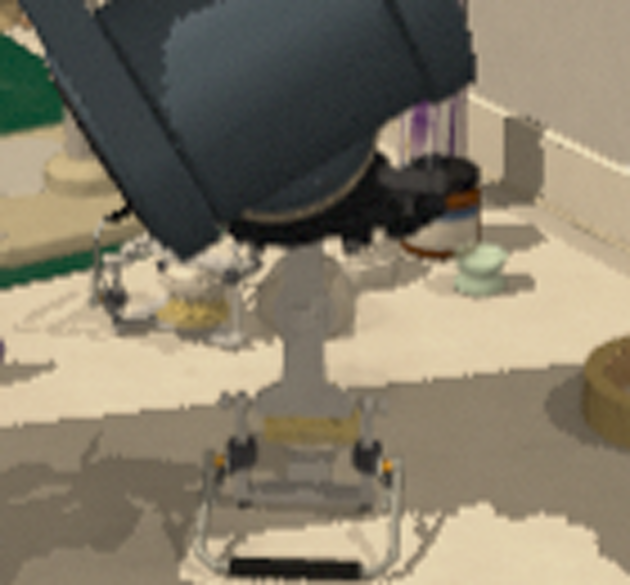

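View pics/m_wrist_raw.png

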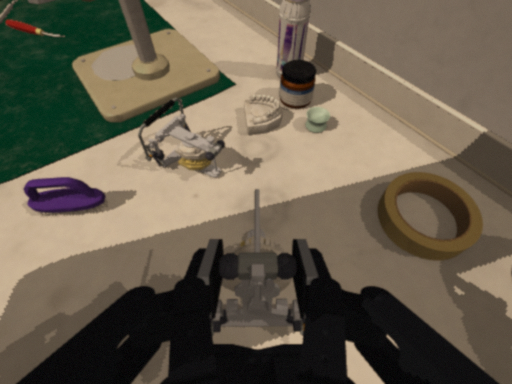

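The frame stands upright. From the tool pose the knobs are at about x 51, z 153 mm, which gives a hinge angle of about 1.54 rad. The knobs are still between the pads at (230,265) and (285,265), and the kickstand bar is unmoved at (295,568). The push is about 4 N downward, so nothing is being lifted. I hold briefly, re-check, and hand in.

>>> {"fn": "play_rows", "kwargs": {
  "hand": [-0.2,-0.2,-0.2,-0.2,-0.2],
  "dp": [
    [0,0,0],
    [0,0,0],
    [0,0,0],
    [0,0,0],
    [0,0,0]
  ],
  "turn": [
    [0,0,0],
    [0,0,0],
    [0,0,0],
    [0,0,0],
    [0,0,0]
  ]
}}

```text
time: 9.3
eef_pos: [0.4543, 0.0137, 0.1431]
tool_rot: [0.904, -0.299, 0.096, -0.291]
ft_force: [-1.6, 3.7, 3.2]
opening: 0.0384
```

```bash
python3 - <<'E'
from h import *
stat()
save('top','n_top')
a=cv2.imread('pics/n_top_raw.png')[150:250,140:280]
cv2.imwrite('pics/n_top.png',cv2.resize(a,None,fx=5.5,fy=5.5,interpolation=cv2.INTER_CUBIC))
T=optics.camera_model('top')
for th in (1.4,1.54,1.7):
    p=[.047-.090*np.cos(th)+.028*np.sin(th),.058+.090*np.sin(th)+.028*np.cos(th)]
    c=[.047-.077*np.cos(th)-.013*np.sin(th),.058+.077*np.sin(th)-.013*np.cos(th)]
    print(th,((proj(T,np.array([a2w(p[0],0,p[1]),a2w(c[0],0,c[1]),a2w(-.041,0,.005),a2w(.114,.031,.005),a2w(.114,-.031,.005)]))+.4-[140,150])*5.5).round().tolist())
E
```

```text
t 9.3 art TCP mm [ 37.5   0.7 143.1] toolaxes art
 [[-0.005 -0.803 -0.596]
 [ 1.    -0.004 -0.003]
 [-0.    -0.596  0.803]] 
F art [-2.05 -3.43  3.21] open 0.0384 q [-0.58  0.41  2.24  1.27  1.   -0.97]
1.4 [[602.0, 259.0], [537.0, 220.0], [451.0, 188.0], [715.0, 300.0], [652.0, 393.0]]
1.54 [[624.0, 275.0], [555.0, 231.0], [451.0, 188.0], [715.0, 300.0], [652.0, 393.0]]
1.7 [[648.0, 293.0], [576.0, 245.0], [451.0, 188.0], [715.0, 300.0], [652.0, 393.0]]
```

View pics/n_top.png

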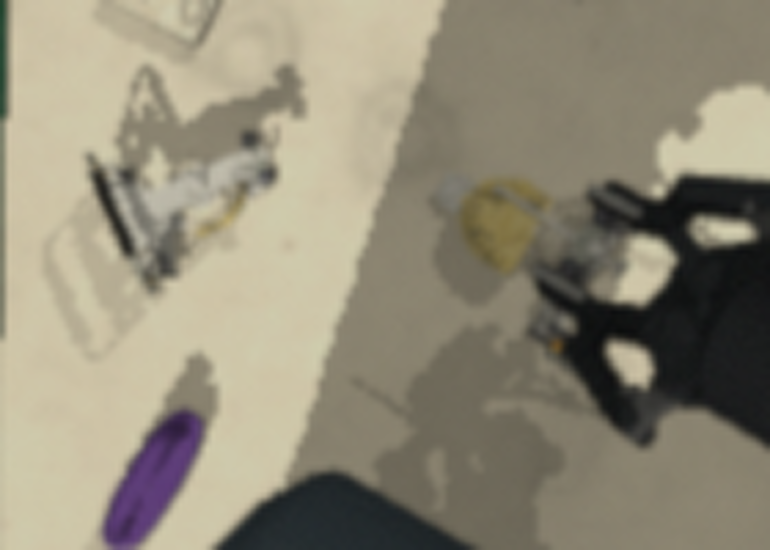

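The top view shows the front foot at (451,190), against a predicted (451,188), so the base has not moved. The upper frame's cast edge is at about (550,230), which fits roughly 1.5 rad. The hold is steady, so I hand in.

```bash
python3 -c "
from station import bot
print(bot.finish_job())"
```

```text
the job is handed in; nothing more can be done
None
```

I flipped the kickstand down past dead centre with shut fingers, then pinched the clamp knobs and swung the upper frame open at about 0.8 rad/s. I handed in at about 9.4 s with the frame upright and still held; no verdict was reported.

- **Kickstand:** the bar was where the calibration puts a fully lowered stand, at about 2.06 rad. It stayed there in the side view after the frame was up.
- **Upper frame:** the hinge angle is about 1.54 rad, worked out from the tool pose, and the top view agrees roughly. It was not measured directly, and I put the uncertainty at about 0.05 rad.
- **Grip:** 30 N was commanded and the opening held steady at 38 mm. The fingers press down on the frame with about 3–4 N, so nothing is being lifted.
- **Articulator base:** the front foot was within about 1 mm of its predicted spot in the last top view. I did not measure its tilt separately.
- **Things to leave alone:** the brush and the tan cast were not touched, and neither was the smaller articulator. I did not check the mixing cup, but no move came near where it stands.

No check failed. The one small disagreement is the knob opening, which reads 38 mm against the stated 41 mm.

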